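# Rack the empty parts tray and shut the retaining gate

### The job

Slide the empty tray from the bench onto the middle pair of rails in the rack, the pair just above the loaded tray, until it sits level and fully home against the rear stops. Then swing the retaining gate fully shut in front of the trays. Leave the loaded tray, and the reel, carton and contactor on the bench, where they are.

Things in the scene. Friction and masses are not known exactly. Their poses are not given: they have to be found in the camera images.
- rack: Open grey steel rack fixed to the bench: two upright side plates 6 mm thick, 140 deep, 235 tall, 162 mm clear between them, open in front, behind and on top but for a round 10 mm tie bar across the top rear. Origin: centre of its front edge, at bench level. x points into the rack (from front to back), y to its left, z up.
- rail_low: Lowest pair of rails, fixed to the side plates: two steel ledges 131 deep, 18 wide, 4 thick, 126 mm clear between them, each with a 25 mm tall rear stop whose front face is at x = 125 mm. Origin: midway between the ledges, at their front edge, level with their top faces. Axes as the rack. Carries the loaded tray.
- rail_mid: Middle pair of rails, the goal: same shape, origin and axes as the lowest pair. Its height is set anew each time (95 to 118 mm above the bench; at least 53 mm above the lowest pair). With a tray fully home the tray's centre is at x = 65 mm, y = 0 (the tray has 6 mm of play each side), z = 0 in this frame.
- rail_top: Top pair of rails, to stay empty: same shape, origin and axes; at least 62 mm above the middle pair.
- tray: The empty aluminium tray, loose, about 0.2 to 0.34 kg. Sheet 120 deep (x) by 150 wide (y) by 3 mm, sides and rear wall 18 mm tall, front wall 40 mm tall at x = -60 mm, and a straight bar handle sticking out level from the front wall. Origin: centre of the sheet, on its underside. x points from the handle to the rear edge (the edge that enters the rack first), z up.
- tray_grip (a point): Grip point on the empty tray's bar handle: 110 mm in front of the tray's centre (tray x = -110, y = 0), 27 mm above its underside. The handle is 24 wide (y), 26 tall and runs 78 mm along x, from 60 to 138 mm in front of the tray's centre. Axes as the tray. With the tray home this point is 45 mm in front of the rails' front edge.
- loaded: The loaded tray already on the lowest rails: same shape as the empty tray, holding small boxes up to 37 mm above its underside. Loose; must stay there. Origin and axes as the empty tray.
- gate (a joint): Angle of the retaining gate about its upright hinge, rad: 0 = shut against a firm stop (push it up to the stop), positive = open, swung out towards the robot and then to the right (anticlockwise seen from above); up to 2.9. Starts open at 2.1 to 2.7. A light friction hinge (about 1 N at the knob); it stays where it is left.
- gate_knob (a point): Centre of the gate's upright round black knob, 20 mm diameter, 45 mm tall, 270 mm above the bench, on top of the end of the gate's 8 mm thick arm (arm top at 246 mm). Below the knob a 10 mm rod hangs down to 35 mm above the bench. The knob is 50 mm from the hinge axis. This frame turns with the gate: y points from the hinge to the knob, and along the rack's y when shut.
- gate_hinge (a point): Point on the gate's upright hinge axis at the knob's height: 14 mm in front of the rack's front edge, 88 mm to the right of its middle. It does not move as the gate swings; axes turn with the gate.
- reel: Grey flanged reel standing on the bench beside the rack, 110 mm diameter, 50 mm tall; origin under its centre. Bystander.
- carton: Plain brown carton on the bench, 100 x 70 x 55 mm; origin under its centre. Bystander.
- contactor: Black and grey motor contactor on the bench, 75 x 60 x 72 mm; origin under its centre. Bystander.
There are look-alikes about, which are no part of the job. What is shaped like the tray but pink is not meant.

How it is judged:
By the outcome, as a careful person would: the job done as asked, in the order asked, and still so for the second after the job is handed in, with the robot touching nothing.
It also fails if it takes over 72 s, if anything falls off the work surface, if the arm or the gripper's body presses on something with over 40 N, if the wrist force passes 120 N, or if a joint passes its speed limit or range.

### The arm

A 6-joint arm with a two-finger parallel gripper is mounted at the origin on the work surface. World frame = base frame: x ahead of the robot, y to its left, z up, the work surface at z = 0. Lengths are in m, angles in rad, forces in N, time in s.
With the tool pointing down it reaches from about 0.3 to 0.85 m from the base axis. Payload 5.4 kg.
Tool frame: the origin (TCP) lies at the very end of the fingers, on their centre line; the grasp point (between the pads) lies 19 mm behind it; z points along the fingers, y is the direction in which the jaws open and shut (so a half turn about z gives the same grasp; the last joint's range is limited). The gripper opens to 85 mm and grips with 20 to 120 N. Pads are 22 mm wide; open, the fingers measure 114 mm over their backs; the gripper's body (76 mm by 85 mm) begins 54 mm behind the grasp point. The pads swing forward as they close: fully open they stand 13 mm farther back than shut.
Start: joints at [1.127, 0.158, 1.597, -0, 1.386, -0.21], TCP at [0.133, 0.559, 0.231] pointing down, gripper open.
Joint ranges: [-2.91, 2.91], [-0.94, 2.29], [0.18, 2.7], [-1.29, 4.43], [0.17, 2.64], [-3, 3]. Speed limits (rad/s): [2.57, 2.57, 3.14, 3.14, 3.14, 3.14].

### API

Orientations are given as a 3x3 rotation matrix whose columns are the frame's x, y, z axes.
In Python, from rig import read_state, capture, get_calibration, sign_off gives the robot as it stands.
- The arm moves only by the shell command python3 -m handwheel 'ROWS' [OPENING]. ROWS is JSON, one flat list of numbers, 4 for each row, row after row: the shift along the tool's x, y, z in cm, then the turn about the tool's z in degrees. A call has 1 to 12 rows; each row is the pose to reach, as a shift and turn from the pose commanded when the call began, along the tool's axes at that moment; what a row does not reach only later rows make up. A row lasts 1/12 s, in which the tool goes at most 41.7 mm and 7.16 degrees, less where a joint would pass 70% of its speed; a pose out of reach is approached as far as the arm can. A call with a gripper value outside its range is refused whole. OPENING is the gripper's target within -1 to 1 (shut at 1, half-way at 0, fully open at -1), set as the call begins (- or left out, the last holds). The fingers move at their own pace and stop on an object; the grip force is fixed at half the most. Time passes only in rows, so rows that repeat a pose let the fingers close. It gives the time, the measured TCP pose, the force and the opening at its end, in the units of the state.
- read_state(): the state, without advancing time (a new reading comes with each control period).
- capture(name): name is "scene" or "top"; returns the picture (400x640x3 uint8, blue, green, red); there is no depth.
- get_calibration(name): a dict with "fx", "fy", "cx", "cy" (pixels), "T" (4x4, takes a point from camera to world coordinates). Camera axes: x right, y down, z forward; pixel columns grow to the right and rows downward; lengths in m; the calibration is good to about 2 mm. A picture is of the moment at which its call begins. get_calibration takes no time and is no camera call.
- sign_off(): hands the job in, once; it reports no verdict.
The state is a dict: "time": time; "q": joint angles; "qd": joint speeds; "effort": joint torques, N m; "ee_pos": TCP position; "ee_rot": TCP orientation; "wrist_force": force on the tool from outside, world axes, zero at the start; "torque": the same for the moment, N m; "opening": finger opening in m.
Only numpy, scipy, OpenCV 4.12 (cv2) and the standard library are available. Lean on these libraries where they do the work, as an engineer would, in place of code of your own. Each camera call takes 0.05 s, during which the arm holds its last target.

## Working session

There is one attempt and no reset: what is moved stays moved. The work goes in short steps, Python scripts to look and compute and a shell command to move; the robot and the scene stay as the last step left them, time stands still between calls to the robot, and variables do not carry over. Pictures are saved under pics/ and viewed, and the job is handed in when it is done.

```bash
ls; mkdir -p pics; python3 - <<'E'
from rig import *
import cv2,numpy as np
np.set_printoptions(precision=4,suppress=True)
for n in("scene","top"):
    cv2.imwrite(f"pics/{n}0.png",capture(n)); c=get_calibration(n); print(n,c)
s=read_state();print(s["time"],s["ee_pos"],s["ee_rot"],s["opening"])
E
```

```text
pics
scene {'fx': 386.5874516507674, 'fy': 386.5874516507674, 'cx': 321.34970220266405, 'cy': 200.87483085845886, 'T': array([[ 0.272 ,  0.5451, -0.793 ,  1.2636],
       [ 0.9622, -0.1423,  0.2322, -0.2791],
       [ 0.0137, -0.8262, -0.5632,  0.705 ],
       [ 0.    ,  0.    ,  0.    ,  1.    ]])}
top {'fx': 389.26917549592457, 'fy': 389.26917549592457, 'cx': 316.5284901550599, 'cy': 201.70555925808102, 'T': array([[ 0.0133, -0.9947,  0.1023,  0.4377],
       [-0.9998, -0.015 , -0.0164, -0.0473],
       [ 0.0179, -0.102 , -0.9946,  1.2264],
       [ 0.    ,  0.    ,  0.    ,  1.    ]])}
0.1 [0.133  0.5589 0.2304] [[-0.9728  0.2316 -0.0007]
 [ 0.2316  0.9728 -0.0016]
 [ 0.0004 -0.0017 -1.    ]] 0.08542527709261656
```

View pics/scene0.png

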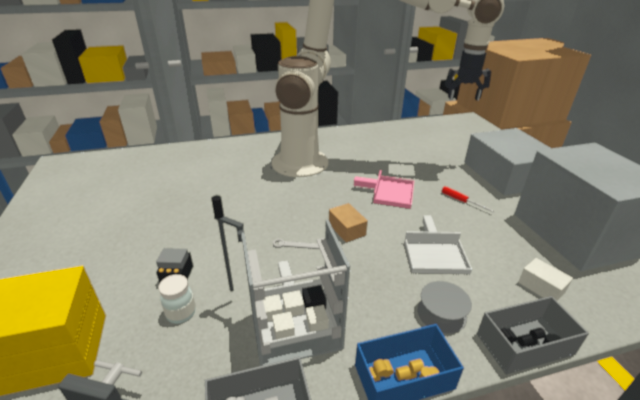

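View pics/top0.png

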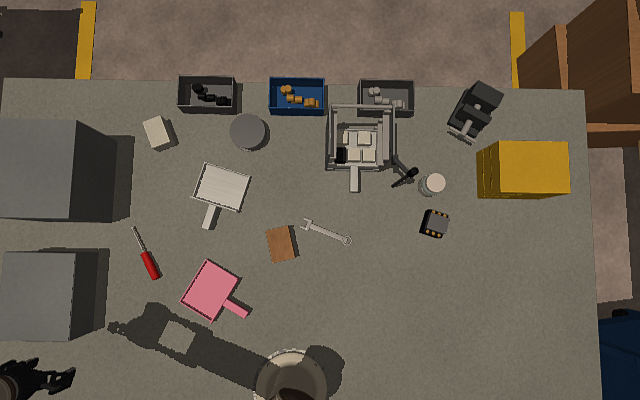

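```bash
python3 - <<'E'
import cv2
t=cv2.imread("pics/top0.png");s=cv2.imread("pics/scene0.png")
def crop(im,x0,y0,x1,y1,k,n): cv2.imwrite("pics/"+n,cv2.resize(im[y0:y1,x0:x1],None,fx=k,fy=k,interpolation=cv2.INTER_CUBIC))
crop(t,310,90,430,200,6,"a.png")
crop(t,180,150,265,240,6,"b.png")
crop(s,200,190,360,360,4.5/1.35,"c.png")
crop(s,390,200,490,290,6,"d.png")
E
```

```text
(no output)
```

View pics/a.png

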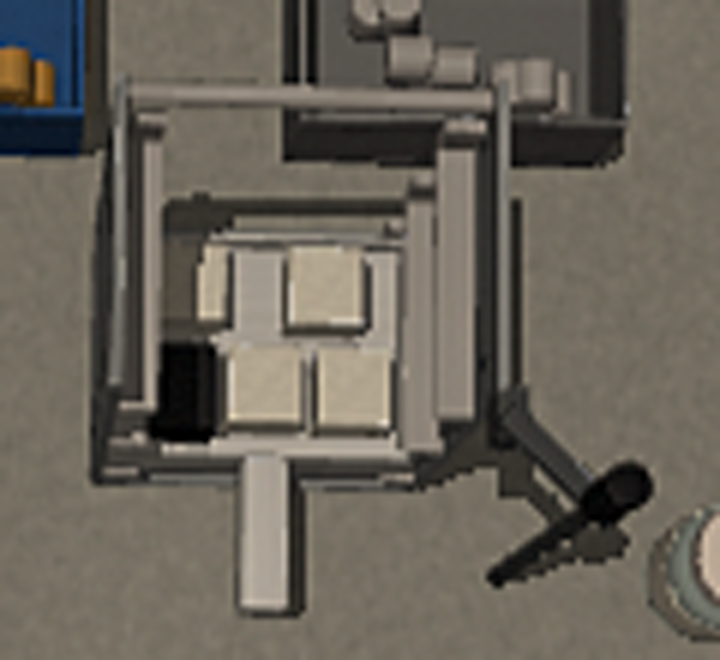

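View pics/b.png

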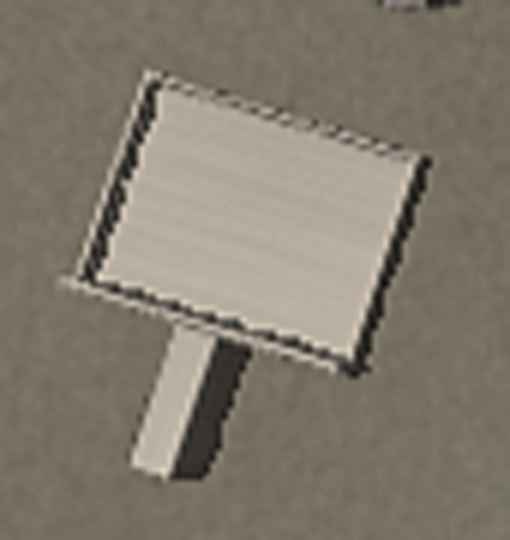

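View pics/c.png

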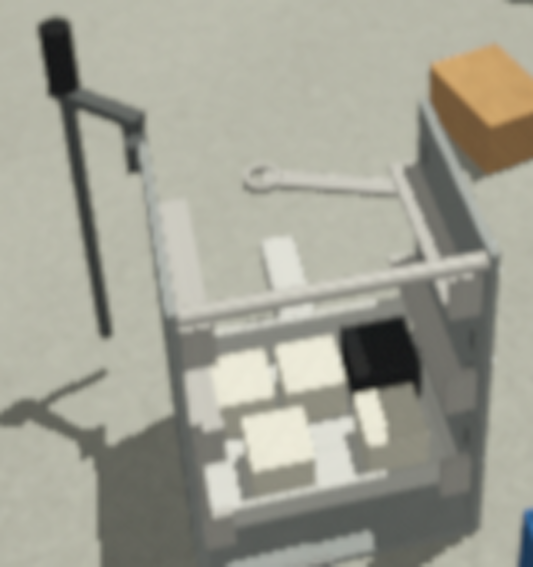

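View pics/d.png

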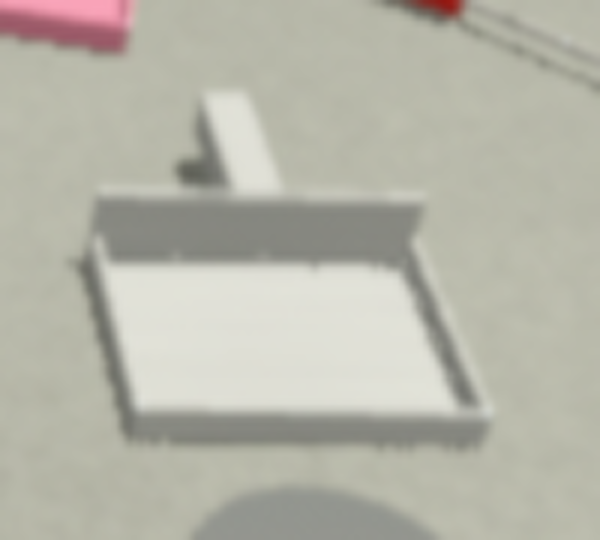

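```bash
cat > h.py <<'E'
import numpy as np,cv2,sys
from scipy.optimize import least_squares
from rig import *
C={n:get_calibration(n) for n in("scene","top")}
def proj(n,P):
    c=C[n];T=np.linalg.inv(c["T"]);p=np.atleast_2d(P)@T[:3,:3].T+T[:3,3]
    return np.c_[c["fx"]*p[:,0]/p[:,2]+c["cx"],c["fy"]*p[:,1]/p[:,2]+c["cy"]]
def Rz(a): return np.array([[np.cos(a),-np.sin(a),0],[np.sin(a),np.cos(a),0],[0,0,1]])
def W(p,P): # p=(x,y,z,yaw), P in mm
    return np.atleast_2d(P)/1000.@Rz(p[3]).T+np.array(p[:3])
A=lambda u,v:(310+u/6,90+v/6); B=lambda u,v:(180+u/6,150+v/6)
Cc=lambda u,v:(200+u*.3,190+v*.3); D=lambda u,v:(390+u/6,200+v/6)
E
cat > fit.py <<'E'
from h import *
np.set_printoptions(precision=4,suppress=True)
def fit(obs,model,x0):
    f=lambda x:np.concatenate([(proj(n,model(x,P))[0]-uv) for n,P,uv in obs])
    r=least_squares(f,x0,loss="soft_l1",f_scale=1.); print(r.x); print(f(r.x).reshape(-1,2).round(1).tolist()); return r.x
tray=[("top",(60,75,18),B(150,72)),("top",(60,-75,18),B(430,158)),("top",(-60,75,40),B(65,280)),("top",(-60,-75,40),B(352,373)),("top",(-138,12,40),B(132,465)),("top",(-138,-12,40),B(170,478)),
("scene",(60,-75,18),D(130,410)),("scene",(60,75,18),D(490,410)),("scene",(-60,-75,40),D(100,188)),("scene",(-60,75,40),D(425,195)),("scene",(-138,-12,40),D(205,92)),("scene",(-138,12,40),D(245,92))]
t=fit(tray,lambda x,P:W((x[0],x[1],0,x[2]),P),[.5,.2,-.2])
rack=[("top",(0,84,235),A(115,385)),("top",(140,84,235),A(122,82)),("top",(0,-84,235),A(508,398)),("top",(140,-84,235),A(502,88)),
("scene",(0,84,235),Cc(425,105)),("scene",(140,84,235),Cc(493,258)),("scene",(0,-84,235),Cc(143,120)),("scene",(140,-84,235),Cc(174,318)),("top",(0,87,0),A(95,483))]
r=fit(rack,lambda x,P:W((x[0],x[1],0,x[2]),P),[.6,-.1,0])
rp=(r[0],r[1],0,r[2])
# gate
gm=lambda x,P:W(rp,np.array(P)+np.array([-14-50*np.sin(x[0]),-88+50*np.cos(x[0]),0]))
g=fit([("top",(0,0,292.5),A(628,487)),("scene",(0,0,292.5),Cc(55,28))],gm,[2.4])
# mid rail: x offset, h
rm=lambda x,P:W(rp,np.array(P)+np.array([x[0]*1000,0,x[1]*1000]))
m=fit([("top",(0,-63,0),A(400,450)),("top",(125,-63,25),A(408,182)),("scene",(131,63,25),Cc(442,372)),("scene",(131,81,25),Cc(472,370))],rm,[.005,.105])
np.save("fit.npy",np.r_[t,r,g,m])
E
python3 fit.py
```

```text
[ 0.6063  0.2316 -0.2936]
[[-0.5, -1.1], [-1.7, -1.1], [-1.3, -0.4], [-2.4, -1.1], [-1.4, -0.6], [-0.2, -0.4], [-0.5, -0.7], [-1.1, 0.7], [-1.9, -0.3], [-1.5, -0.2], [-2.1, -0.6], [-0.5, -0.4]]
[ 0.6638 -0.1768 -0.0178]
[[-0.8, -0.5], [-0.5, -2.2], [-1.8, -0.4], [-0.2, -0.8], [-1.2, -3.0], [-0.2, -1.8], [-0.6, 4.9], [-2.0, -2.5], [-1.9, -0.3]]
[2.3908]
[[-0.4, -0.5], [-0.8, -3.0]]
[-0.0003  0.1118]
[[0.1, 0.0], [0.9, 0.3], [0.3, 0.6], [0.4, -0.6]]
```

```bash
cat > ov.py <<'E'
from h import *
def box(p,x0,x1,y0,y1,z0,z1):
    c=np.array([(x,y,z) for x in(x0,x1) for y in(y0,y1) for z in(z0,z1)],float);P=W(p,c)
    return [(P[i],P[j]) for i in range(8) for j in range(i) if bin(i^j).count("1")==1]
def draw(im,n,segs,col,k,o):
    for a,b in segs:
        q=(proj(n,np.array([a,b]))+.5-np.array(o))*k-.5
        cv2.line(im,*[tuple(int(v) for v in np.round(x)) for x in q],col,1,cv2.LINE_AA)
def crop(im,o,wh,k): return cv2.resize(im[o[1]:o[1]+wh[1],o[0]:o[0]+wh[0]],None,fx=k,fy=k,interpolation=cv2.INTER_CUBIC)
def rackdraw(im,n,k,o,f):
    rp=(f[3],f[4],0,f[5]);m=f[7:9]*1000
    for s in(1,-1):
        y=sorted((s*81,s*87)); draw(im,n,box(rp,0,140,*y,0,235),(0,0,255),k,o)
        y=sorted((s*63,s*81)); draw(im,n,box(rp,m[0],m[0]+131,*y,m[1]-4,m[1]),(0,160,0),k,o)
        draw(im,n,box(rp,m[0]+125,m[0]+131,*y,m[1],m[1]+25),(0,160,0),k,o)
def traydraw(im,n,k,o,p,col=(255,0,0)):
    draw(im,n,box(p,-60,60,-75,75,0,18)+box(p,-60,-58,-75,75,0,40)+box(p,-138,-60,-12,12,14,40),col,k,o)
E
cat > o1.py <<'E'
from ov import *
f=np.load("fit.npy")
for n,o,wh,k in(("top",(310,90),(120,110),6),("scene",(200,190),(160,170),3.5),("top",(180,150),(85,90),6)):
    im=crop(cv2.imread(f"pics/{n}0.png"),o,wh,k)
    rackdraw(im,n,k,o,f); traydraw(im,n,k,o,(f[0],f[1],0,f[2]))
    cv2.imwrite(f"pics/o_{n}_{o[0]}{sys.argv[1]}.png",im)
E
python3 o1.py a; ls pics
```

```text
a.png
b.png
c.png
d.png
o_scene_200a.png
o_top_180a.png
o_top_310a.png
scene0.png
top0.png
```

View pics/o_top_310a.png

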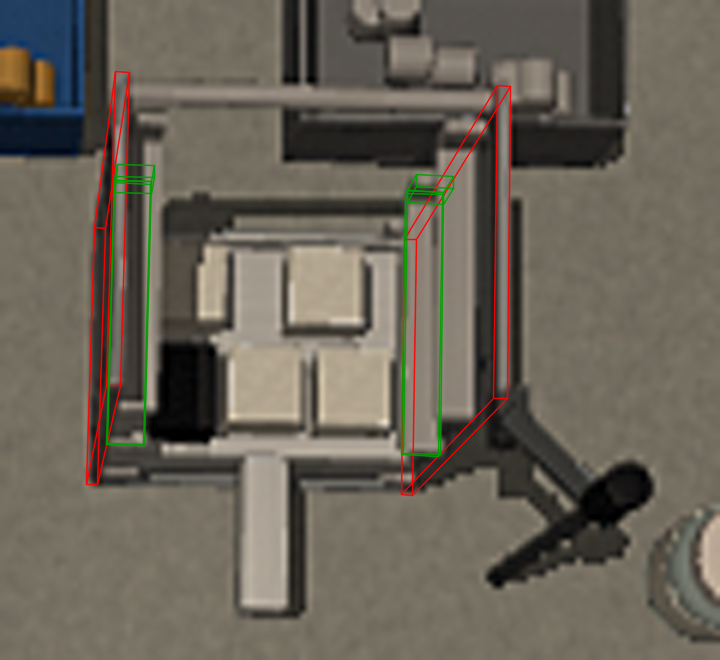

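View pics/o_scene_200a.png

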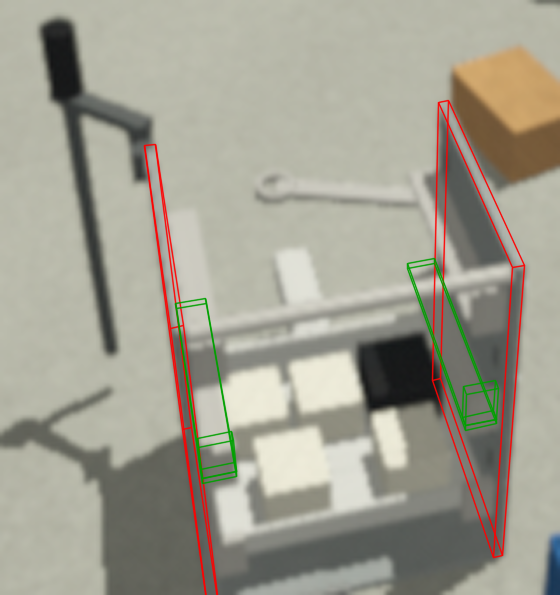

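View pics/o_top_180a.png

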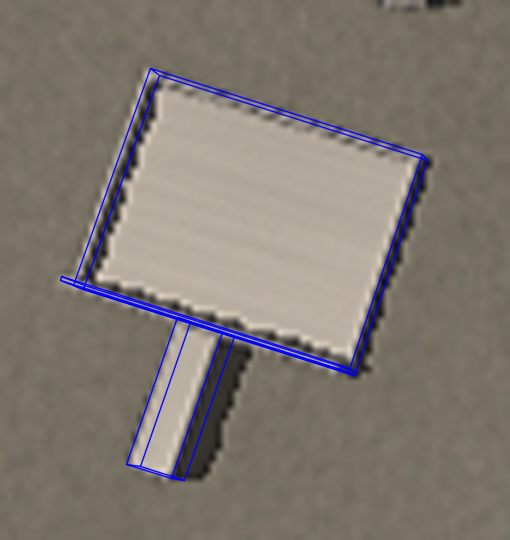

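```bash
cat > fit2.py <<'E'
from h import *
np.set_printoptions(precision=4,suppress=True)
def mk(ox,oy,k): return lambda u,v:np.array((ox+(u+.5)/k-.5,oy+(v+.5)/k-.5))
A=mk(310,90,6);B=mk(180,150,6);Cc=mk(200,190,1/.3);D=mk(390,200,6)
tray=[("top",(60,75,18),B(150,72)),("top",(60,-75,18),B(430,158)),("top",(-60,75,40),B(65,280)),("top",(-60,-75,40),B(352,373)),("top",(-138,12,40),B(132,465)),("top",(-138,-12,40),B(170,478)),
("scene",(60,-75,18),D(130,410)),("scene",(60,75,18),D(490,410)),("scene",(-60,-75,40),D(100,188)),("scene",(-60,75,40),D(425,195)),("scene",(-138,-12,40),D(205,92)),("scene",(-138,12,40),D(245,92))]
rack=[("top",(0,84,235),A(115,385)),("top",(140,84,235),A(122,82)),("top",(0,-84,235),A(508,398)),("top",(140,-84,235),A(502,88)),
("scene",(0,84,235),Cc(425,105)),("scene",(140,84,235),Cc(493,258)),("scene",(140,-84,235),Cc(174,318)),("top",(0,87,0),A(95,483))]
rail=[("top",(0,-63,0),A(400,450)),("top",(0,-81,0),A(437,448)),("top",(0,63,0),A(145,440)),("top",(125,-63,25),A(408,182)),("scene",(131,63,25),Cc(442,372)),("scene",(131,81,25),Cc(472,370))]
knob=[("top",(0,0,292.5),A(628,487)),("scene",(0,0,292.5),Cc(55,28))]
def f(x):
    b={"top":x[10:12],"scene":x[12:14]};o=[]
    rp=(x[3],x[4],0,x[5])
    for obs,m in((tray,lambda P:W((x[0],x[1],0,x[2]),P)),(rack,lambda P:W(rp,P)),(rail,lambda P:W(rp,np.array(P)+[x[7]*1e3,0,x[8]*1e3])),(knob,lambda P:W(rp,np.array(P)+[-14-50*np.sin(x[6]),-88+50*np.cos(x[6]),0]))):
        for n,P,uv in obs:o.append(proj(n,m(P))[0]+b[n]-uv)
    return np.concatenate(o)
fit=np.load("fit.npy");x0=np.r_[fit,0,0,0,0,0]
r=least_squares(lambda x:np.r_[f(x),x[10:14]*1],x0,loss="soft_l1")
print(r.x);print(f(r.x).reshape(-1,2).round(1).tolist());np.save("fit.npy",r.x)
E
python3 fit2.py
cat > go.py <<'E'
# go.py: tool-axis shift (cm) and turn (deg) from now to target x y z yaw(tool y axis = Rz(yaw)*y)
from h import *
def to(x,y,z,yaw):
    s=read_state();R=np.array(s["ee_rot"]);d=R.T@(np.array([x,y,z])-s["ee_pos"])*100
    now=np.arctan2(-R[0,1],R[1,1]); print("t",round(s["time"],2),"pos",np.round(s["ee_pos"],4),"yaw",round(now,4),"F",np.round(s["wrist_force"],1),"op",round(s["opening"],4))
    print("shift cm",d.round(2),"turn",round(-np.degrees(yaw-now),2))
if __name__=="__main__": to(*map(float,sys.argv[1:]))
E
python3 - <<'E'
from h import *
f=np.load("fit.npy")
g=W((f[0],f[1],0,f[2]),(-108,0,27))[0];print(g)
E
```

```text
[  0.6069   0.2308  -0.2972   0.6663  -0.1777  -0.0143   2.3764  -0.0005
   0.1152 -38.652    0.0389   0.6647   0.5981   0.1645]
[[0.3, -0.3], [-0.9, -0.1], [-0.6, 0.4], [-1.8, -0.1], [-0.8, 0.2], [0.4, 0.5], [0.2, 0.0], [-0.3, 1.5], [-1.1, 0.4], [-0.5, 0.6], [-1.1, 0.2], [0.5, 0.4], [0.0, -0.2], [0.2, -1.9], [-1.0, -0.4], [0.4, -0.8], [-0.4, -1.8], [0.9, -0.4], [-1.1, -0.7], [-1.2, 0.1], [1.0, 0.0], [1.0, 0.6], [0.2, 0.4], [1.7, 0.2], [1.3, 0.8], [1.5, -0.4], [0.3, -0.4], [-0.1, -1.8]]
[0.50359131 0.26238498 0.027     ]
```

```bash
python3 go.py .503 .262 .12 -.295
```

```text
t 0.1 pos [0.133  0.5589 0.2304] yaw -0.2338 F [ 0.5  0.5 -0.4] op 0.0854
shift cm [-42.88 -20.29  11.06] turn 3.51
```

```bash
python3 -m handwheel '[-3,-1.4,0,0,-6,-2.8,0,0,-9.5,-4.5,0,0,-13,-6.1,0,1,-16.5,-7.8,0,2,-20,-9.5,0,3,-23.5,-11.1,0,3.5,-27,-12.8,0,3.5,-30.5,-14.4,0,3.5,-34,-16.1,0,3.5,-37.5,-17.7,0,3.5,-40,-19,0,3.5]'; python3 go.py .503 .262 .12 -.295
```

```text
time: 1.1
ee_pos: [0.4803, 0.2795, 0.2309]
ee_rot: [[-0.956, 0.292, 0.0], [0.292, 0.956, -0.001], [-0.0, -0.001, -1.0]]
wrist_force: [1.1, 0.1, 0.4]
opening: 0.0858
t 1.1 pos [0.4803 0.2795 0.2309] yaw -0.2966 F [1.1 0.1 0.4] op 0.0858
shift cm [-2.68 -1.   11.09] turn -0.09
```

```bash
python3 -m handwheel '[-1,-1,2.5,0,-2.9,-1.3,5.5,0,-2.9,-1.3,8.5,0,-2.9,-1.3,11,0,-2.9,-1.3,11,0,-2.9,-1.3,11,0]'; python3 go.py .503 .262 .009 -.295;  python3 - <<'E'
from ov import *
for n in("scene","top"):cv2.imwrite(f"pics/{n}1.png",capture(n))
cv2.imwrite("pics/e.png",np.hstack([crop(cv2.imread("pics/top1.png"),(170,150),(100,100),4),crop(cv2.imread("pics/scene1.png"),(390,170),(100,100),4)]))
E
```

```text
time: 1.6
ee_pos: [0.5009, 0.2606, 0.1199]
ee_rot: [[-0.957, 0.291, -0.004], [0.291, 0.957, -0.001], [0.004, -0.002, -1.0]]
wrist_force: [1.2, 0.3, 0.9]
opening: 0.0853
t 1.6 pos [0.5009 0.2606 0.1199] yaw -0.295 F [1.2 0.3 0.9] op 0.0853
shift cm [-0.2   0.22 11.09] turn 0.0
```

View pics/e.png

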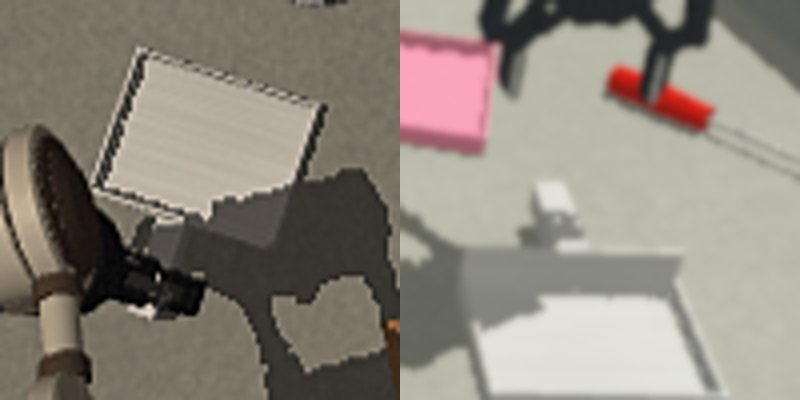

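The tray-shaped things are the white one at top (221,187) and the pink one at top (212,290). The white aluminium one is meant, since pink is ruled out, and the enlarged crops confirm it. This crop shows the open jaws above its handle, at crop (165,235) in the top half and (555,200) in the scene half.

```bash
python3 -m handwheel '[-0.2,0.2,2.5,0,-0.2,0.2,5,0,-0.2,0.2,7.5,0,-0.2,0.2,9.5,0,-0.2,0.2,10.5,0,-0.2,0.2,11.1,0,-0.2,0.2,11.1,0,-0.2,0.2,11.1,0]'; python3 go.py .503 .262 .009 -.295
```

```text
time: 2.37
ee_pos: [0.5061, 0.2628, 0.012]
ee_rot: [[-0.957, 0.29, 0.003], [0.29, 0.957, 0.001], [-0.002, 0.001, -1.0]]
wrist_force: [-0.1, 0.2, 0.2]
opening: 0.0856
t 2.37 pos [0.5061 0.2628 0.012 ] yaw -0.2947 F [-0.1  0.2  0.2] op 0.0856
shift cm [ 0.28 -0.17  0.3 ] turn 0.02
```

```bash
python3 -m handwheel '[0,0,0,0,0,0,0,0,0,0,0,0,0,0,0,0,0,0,0,0,0,0,0,0,0,0,0,0,0,0,0,0]' 1; python3 go.py .503 .262 .009 -.295; python3 go.py .503 .262 .009 -.295
```

```text
time: 3.03
ee_pos: [0.505, 0.2623, 0.0107]
ee_rot: [[-0.957, 0.29, 0.0], [0.29, 0.957, -0.0], [-0.0, 0.0, -1.0]]
wrist_force: [-2.5, -0.8, 4.9]
opening: 0.0232
t 3.03 pos [0.505  0.2623 0.0107] yaw -0.2947 F [-2.5 -0.8  4.9] op 0.0232
shift cm [ 0.18 -0.09  0.17] turn 0.02
t 3.03 pos [0.505  0.2623 0.0107] yaw -0.2947 F [-2.5 -0.8  4.9] op 0.0232
shift cm [ 0.18 -0.09  0.17] turn 0.02
```

```bash
python3 -m handwheel '[0,0,-0.5,0,0,0,-1.5,0,0,0,-3,0,0,0,-5,0,0,0,-7,0,0,0,-9,0,0,0,-11,0,0,0,-12.5,0,0,0,-13.5,0,0,0,-14,0,0,0,-14,0,0,0,-14,0]'; python3 - <<'E'
from ov import *
s=read_state();print(s["wrist_force"],s["torque"],s["ee_pos"])
for n in("scene","top"):cv2.imwrite(f"pics/{n}2.png",capture(n))
cv2.imwrite("pics/f.png",np.hstack([crop(cv2.imread("pics/top2.png"),(170,120),(130,130),3),crop(cv2.imread("pics/scene2.png"),(380,130),(130,130),3)]))
E
```

```text
time: 4.03
ee_pos: [0.5043, 0.2621, 0.1495]
ee_rot: [[-0.957, 0.291, -0.001], [0.291, 0.957, -0.0], [0.001, -0.001, -1.0]]
wrist_force: [-0.1, -0.1, -3.1]
opening: 0.0231
[-0.14950289 -0.13284791 -3.06029373] [0.0476319  0.27219059 0.03748196] [0.50425305 0.2621399  0.1495459 ]
```

View pics/f.png

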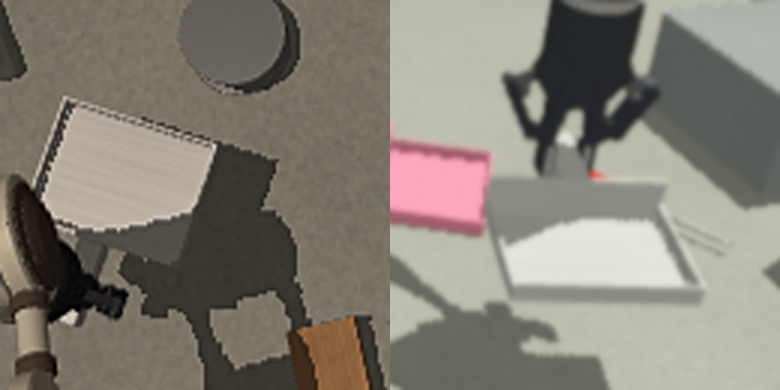

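```bash
python3 - <<'E'
from ov import *
cv2.imwrite("pics/g1.png",crop(cv2.imread("pics/top2.png"),(175,145),(75,70),8))
cv2.imwrite("pics/g2.png",crop(cv2.imread("pics/scene2.png"),(420,180),(100,60),8))
E
```

```text
(no output)
```

View pics/g1.png

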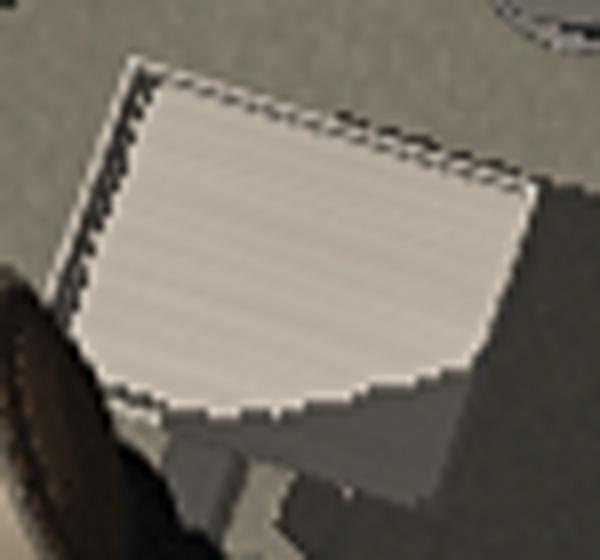

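View pics/g2.png

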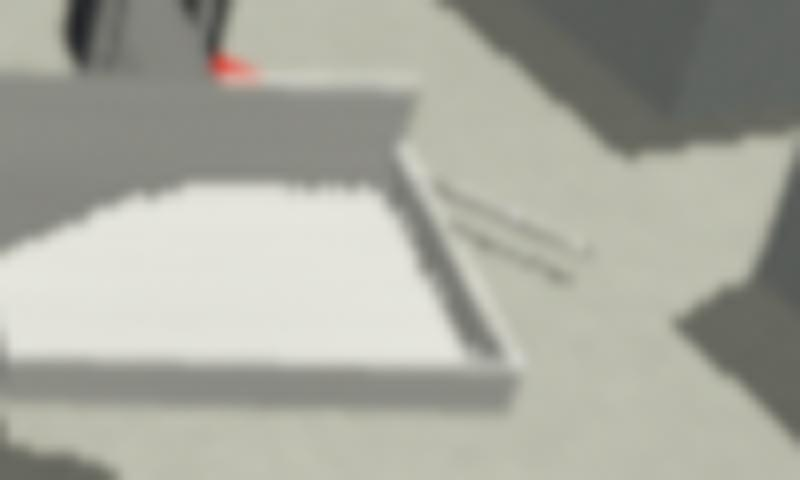

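```bash
cat > fitp.py <<'E'
from h import *
from scipy.spatial.transform import Rotation as Ro
def mk(ox,oy,k): return lambda u,v:np.array((ox+(u+.5)/k-.5,oy+(v+.5)/k-.5))
def fitpose(obs,p0):
    b=np.load("fit.npy")[10:14]
    b={"top":b[:2],"scene":b[2:]}
    def f(x):
        R=Ro.from_euler("ZYX",x[3:]).as_matrix()
        return np.concatenate([proj(n,(R@(np.array(P)/1e3)+x[:3]))[0]+b[n]-uv for n,P,uv in obs])
    r=least_squares(lambda x:np.r_[f(x),x[5]*50],p0,loss="soft_l1")
    print("xyz,yaw,pitch(+ = rear down),roll",r.x.round(4));print(f(r.x).reshape(-1,2).round(1).tolist());return r.x
E
python3 - <<'E'
from fitp import *
f=np.load("fit.npy")
T=mk(175,145,8);S=mk(420,180,8);S2=mk(380,130,3)
fitpose([("top",(60,75,18),T(133,60)),("top",(60,-75,18),T(536,187)),("top",(-60,-75,40),T(425,505)),
("scene",(60,75,18),S(518,365)),("scene",(60,75,0),S(510,410)),("scene",(-60,75,40),S(418,92)),("scene",(60,-75,18),S2(122,290)),("scene",(-60,-75,40),S2(98,178))],[f[0],f[1],.14,f[2],0,0])
E
```

```text
xyz,yaw,pitch(+ = rear down),roll [ 0.6053  0.2322  0.1367 -0.282   0.003   0.0084]
[[-0.4, -0.1], [0.7, -0.3], [-0.6, 0.3], [0.6, 0.6], [-0.3, 1.0], [-0.8, -1.1], [0.2, -1.1], [-0.1, 0.4]]
```

```bash
python3 go.py .43 .03 .1495 -.0143;python3 go.py .43 -.1745 .14 -.0143; 
```

```text
t 4.13 pos [0.5038 0.262  0.1488] yaw -0.2949 F [-0.7 -0.2 -2.6] op 0.0226
shift cm [  0.32 -24.35  -0.03] turn -16.08
t 4.13 pos [0.5038 0.262  0.1488] yaw -0.2949 F [-0.7 -0.2 -2.6] op 0.0226
shift cm [ -5.63 -43.91   0.93] turn -16.08
```

```bash
python3 -m handwheel '[0.1,-0.7,0,-1,0.1,-2,0,-3,0.2,-4,0,-5,0.2,-6.5,0,-7,0.2,-9,0,-9,0.3,-12,0,-11,0.3,-15,0,-13,0.3,-18,0,-15,0.3,-20.5,0,-16.1,0.3,-22.5,0,-16.1,0.3,-23.8,0,-16.1,0.3,-24.4,0,-16.1]'; python3 go.py .43 -.1745 .14 -.0143
```

```text
time: 5.13
ee_pos: [0.4299, 0.0283, 0.1494]
ee_rot: [[-1.0, 0.016, -0.002], [0.016, 1.0, -0.0], [0.002, -0.0, -1.0]]
wrist_force: [0.3, 0.1, -1.6]
opening: 0.0231
t 5.13 pos [0.4299 0.0283 0.1494] yaw -0.0158 F [ 0.3  0.1 -1.6] op 0.0231
shift cm [ -0.33 -20.28   0.94] turn -0.09
```

```bash
python3 -m handwheel '[0,-0.7,0,0,0,-2,0,0,0,-4,0,0,0,-6.5,0,0,0,-9,0,0,0,-11.5,0.3,0,0,-14,0.5,0,0,-16.5,0.7,0,0,-18.3,0.9,0,0,-19.5,0.9,0,-0.3,-20.2,0.9,0,-0.3,-20.3,0.9,0]'; python3 go.py .459 -.1747 .139 -.0143; python3 - <<'E'
from ov import *
for n in("scene","top"):cv2.imwrite(f"pics/{n}3.png",capture(n))
cv2.imwrite("pics/g1.png",crop(cv2.imread("pics/top3.png"),(310,90),(110,130),6))
cv2.imwrite("pics/g2.png",crop(cv2.imread("pics/scene3.png"),(200,150),(160,170),3.5))
E
```

```text
time: 6.13
ee_pos: [0.4318, -0.174, 0.1413]
ee_rot: [[-1.0, 0.014, 0.0], [0.014, 1.0, -0.0], [-0.0, -0.0, -1.0]]
wrist_force: [0.3, -0.1, -1.7]
opening: 0.0233
t 6.13 pos [ 0.4318 -0.174   0.1413] yaw -0.0145 F [ 0.3 -0.1 -1.7] op 0.0233
shift cm [-2.72 -0.03  0.23] turn -0.01
```

View pics/g1.png

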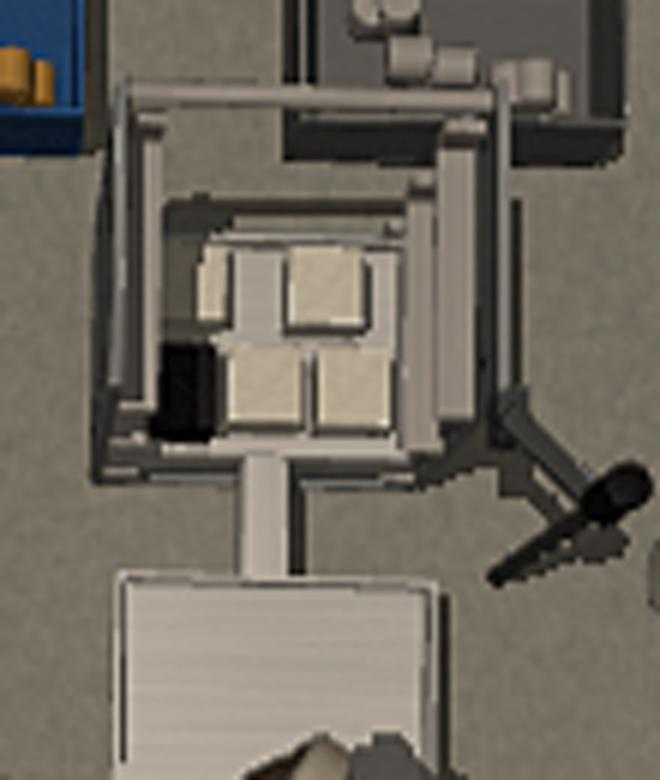

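View pics/g2.png

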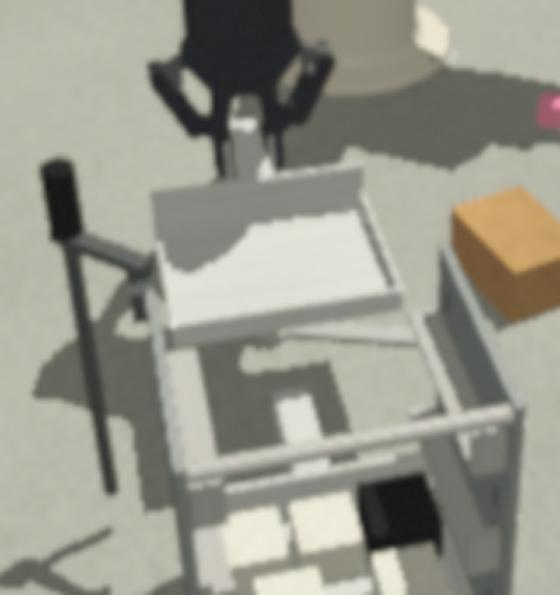

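```bash
python3 - <<'E'
from fitp import *
f=np.load("fit.npy")
T=mk(310,90,6);S=mk(200,150,3.5)
o=[("top",(60,75,18),T(117,573)),("top",(60,-75,18),T(437,583)),
("scene",(60,75,18),S(400,293)),("scene",(60,-75,18),S(172,330)),("scene",(60,75,0),S(400,306)),("scene",(60,-75,0),S(175,345)),("scene",(-60,75,40),S(360,168)),("scene",(-60,-75,40),S(154,195))]
x=fitpose(o,[.54,-.175,.13,-.014,0,0])
rp=(f[3],f[4],0,f[5])
print("in rack frame", (Rz(-f[5])@(x[:3]-[f[3],f[4],0])*1e3).round(1))
for P in((f[7]*1e3,63,f[8]*1e3),(f[7]*1e3,-63,f[8]*1e3)):
    q=proj("top",W(rp,P))[0]+f[10:12]; print((q+.5-[310,90])*6-.5)
E
```

```text
xyz,yaw,pitch(+ = rear down),roll [ 0.5365 -0.1741  0.1275 -0.0151 -0.0268 -0.0006]
[[0.2, 0.3], [0.2, 0.2], [0.7, -0.7], [-0.2, -1.0], [0.8, 1.7], [-0.3, 1.1], [0.5, -0.3], [-1.1, 0.1]]
in rack frame [-129.8    1.7  127.5]
[146.43846201 442.27979324]
[406.16744324 450.28273703]
```

```bash
python3 -m handwheel '[-0.6,0,0,0,-1.5,0,0,0,-3,0,0,0,-4.5,0,0,0,-6,0,0,0,-7.5,0,0,0,-9,0,0,0,-10.5,0,0,0,-12,0,0,0,-13,0,0,0,-13.5,0,0,0,-13.5,0,0,0]'; python3 go.py .6238 -.1771 .125 -.0143; python3 - <<'E'
from ov import *
for n in("scene","top"):cv2.imwrite(f"pics/{n}4.png",capture(n))
cv2.imwrite("pics/g1.png",crop(cv2.imread("pics/top4.png"),(310,90),(110,100),6))
cv2.imwrite("pics/g2.png",crop(cv2.imread("pics/scene4.png"),(200,190),(160,170),3.5))
E
```

```text
time: 7.23
ee_pos: [0.5674, -0.1745, 0.1412]
ee_rot: [[-1.0, 0.012, 0.0], [0.012, 1.0, 0.0], [-0.0, 0.0, -1.0]]
wrist_force: [0.3, 1.0, -2.9]
opening: 0.023
t 7.23 pos [ 0.5674 -0.1745  0.1412] yaw -0.0125 F [ 0.3  1.  -2.9] op 0.023
shift cm [-5.64 -0.19  1.62] turn 0.1
```

View pics/g1.png

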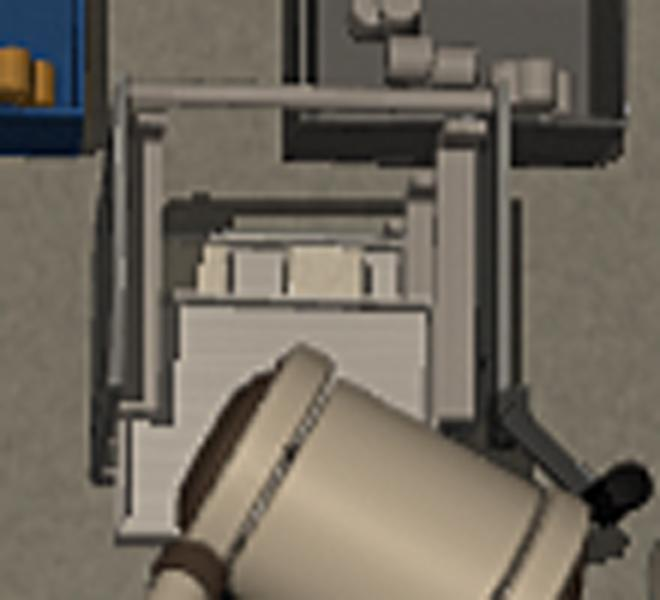

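View pics/g2.png

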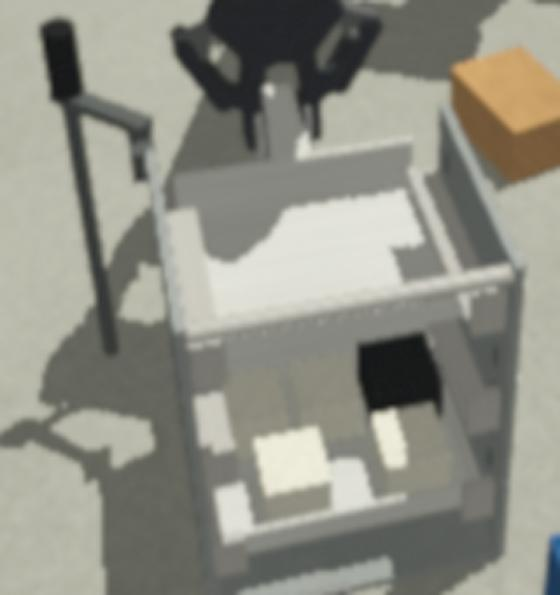

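```bash
python3 -m handwheel '[0,0,0.3,0,0,0,0.6,0,0,0,0.9,0,0,0,1.0,0,0,0,1.0,0]'; python3 -m handwheel '[0,0,0.2,0,0,0,0.3,0,0,0,0.3,0]';
```

```text
time: 7.75
ee_pos: [0.5656, -0.175, 0.1307]
ee_rot: [[-1.0, 0.014, -0.001], [0.014, 1.0, 0.001], [0.001, 0.001, -1.0]]
wrist_force: [-0.5, 0.4, -2.2]
opening: 0.0232
time: 8.0
ee_pos: [0.566, -0.1752, 0.1281]
ee_rot: [[-1.0, 0.014, -0.0], [0.014, 1.0, 0.0], [0.0, 0.0, -1.0]]
wrist_force: [-0.1, 0.2, -3.0]
opening: 0.0233
```

```bash
python3 -m handwheel '[0,0,0.1,0,0,0,0.2,0,0,0,0.2,0]'; python3 -m handwheel '[0,0,0.1,0,0,0,0.2,0,0,0,0.2,0]'
```

```text
time: 8.25
ee_pos: [0.5661, -0.1751, 0.1261]
ee_rot: [[-1.0, 0.014, -0.0], [0.014, 1.0, 0.0], [0.0, 0.0, -1.0]]
wrist_force: [-1.0, 0.7, -3.8]
opening: 0.0228
time: 8.5
ee_pos: [0.566, -0.1751, 0.124]
ee_rot: [[-1.0, 0.014, -0.0], [0.014, 1.0, 0.0], [0.0, 0.0, -1.0]]
wrist_force: [0.6, 0.8, -3.2]
opening: 0.0229
```

```bash
python3 -m handwheel '[-0.4,0,0,0,-1,0,0,0,-1.8,0,0,0,-2.6,0,0,0,-3.4,0,0,0,-4.0,0,0,0,-4.3,0,0,0,-4.3,0,0,0]'; python3 -m handwheel '[0,0,0.1,0,0,0,0.2,0,0,0,0.2,0]'
```

```text
time: 9.17
ee_pos: [0.6099, -0.1758, 0.1242]
ee_rot: [[-1.0, 0.013, 0.0], [0.013, 1.0, -0.0], [-0.0, -0.0, -1.0]]
wrist_force: [-0.2, 0.7, -2.7]
opening: 0.0233
time: 9.42
ee_pos: [0.6087, -0.1757, 0.1219]
ee_rot: [[-1.0, 0.014, -0.001], [0.014, 1.0, 0.0], [0.001, 0.0, -1.0]]
wrist_force: [0.0, 0.1, -3.1]
opening: 0.0229
```

```bash
python3 -m handwheel '[0,0,0.1,0,0,0,0.2,0,0,0,0.2,0]'; python3 -m handwheel '[0,0,0.1,0,0,0,0.1,0,0,0,0.1,0]'; python3 - <<'E'
from ov import *
for n in("scene","top"):cv2.imwrite(f"pics/{n}5.png",capture(n))
cv2.imwrite("pics/g1.png",crop(cv2.imread("pics/top5.png"),(320,90),(80,90),8))
cv2.imwrite("pics/g2.png",crop(cv2.imread("pics/scene5.png"),(240,210),(120,130),4.6))
print(read_state()["torque"])
E
```

```text
time: 9.67
ee_pos: [0.6091, -0.1758, 0.1203]
ee_rot: [[-1.0, 0.014, 0.0], [0.014, 1.0, -0.0], [-0.0, -0.0, -1.0]]
wrist_force: [-0.1, 0.5, -0.9]
opening: 0.0228
time: 9.92
ee_pos: [0.6094, -0.1759, 0.1199]
ee_rot: [[-1.0, 0.014, 0.001], [0.014, 1.0, -0.0], [-0.001, -0.0, -1.0]]
wrist_force: [-2.0, 1.0, 1.2]
opening: 0.023
[ 0.14621029  0.37256837 -0.00718733]
```

View pics/g1.png

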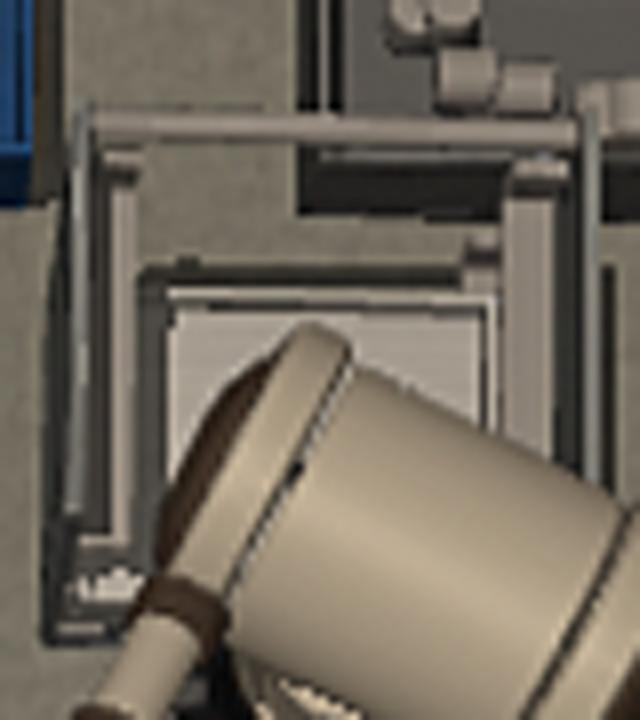

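View pics/g2.png

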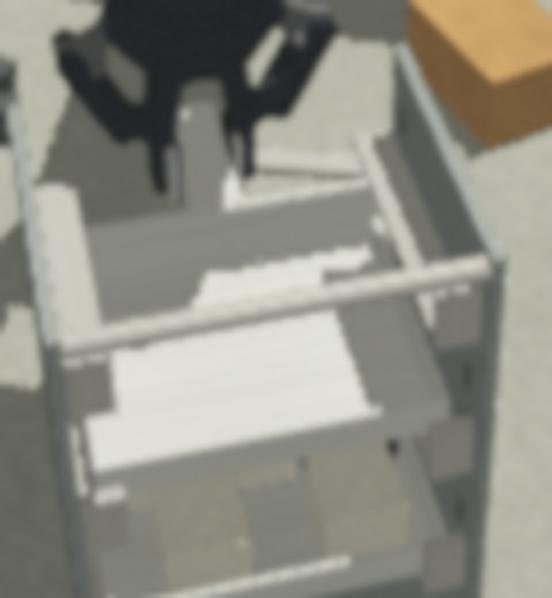

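```bash
python3 -m handwheel '[-0.2,0,0,0,-0.5,0,0,0,-0.8,0,0,0,-1.0,0,0,0,-1.0,0,0,0]';  python3 -m handwheel '[-0.2,0,0,0,-0.4,0,0,0,-0.4,0,0,0]'
```

```text
time: 10.43
ee_pos: [0.62, -0.1762, 0.1199]
ee_rot: [[-1.0, 0.014, 0.001], [0.014, 1.0, -0.001], [-0.001, -0.001, -1.0]]
wrist_force: [-3.4, 0.1, 4.4]
opening: 0.0233
time: 10.68
ee_pos: [0.6238, -0.1762, 0.1199]
ee_rot: [[-1.0, 0.014, 0.001], [0.014, 1.0, -0.001], [-0.001, -0.001, -1.0]]
wrist_force: [-3.5, -0.7, 4.8]
opening: 0.023
```

```bash
python3 -m handwheel '[-0.1,0,0,0,-0.2,0,0,0,-0.2,0,0,0]';  python3 -m handwheel '[-0.1,0,0,0,-0.2,0,0,0,-0.2,0,0,0]'
```

```text
time: 10.93
ee_pos: [0.6255, -0.1763, 0.1199]
ee_rot: [[-1.0, 0.014, 0.0], [0.014, 1.0, -0.001], [-0.0, -0.001, -1.0]]
wrist_force: [-4.9, 0.1, 6.0]
opening: 0.0229
time: 11.18
ee_pos: [0.6255, -0.1763, 0.1199]
ee_rot: [[-1.0, 0.014, -0.005], [0.014, 1.0, -0.0], [0.005, -0.0, -1.0]]
wrist_force: [-13.9, 0.1, 11.3]
opening: 0.0228
```

```bash
python3 -m handwheel '[-0.1,0,0,0,-0.1,0,0,0,-0.1,0,0,0]';  python3 -m handwheel '[0.2,0,0,0,0.2,0,0,0]'; python3 -m handwheel '[0,0,0,0,0,0,0,0,0,0,0,0,0,0,0,0,0,0,0,0,0,0,0,0]' 0.1
```

```text
time: 11.43
ee_pos: [0.6256, -0.1765, 0.1199]
ee_rot: [[-1.0, 0.013, -0.007], [0.013, 1.0, -0.0], [0.007, -0.0, -1.0]]
wrist_force: [-17.5, -0.5, 13.4]
opening: 0.0231
time: 11.6
ee_pos: [0.6256, -0.1765, 0.1199]
ee_rot: [[-1.0, 0.014, -0.001], [0.014, 1.0, -0.001], [0.001, -0.001, -1.0]]
wrist_force: [-8.5, -0.5, 7.5]
opening: 0.0232
time: 12.1
ee_pos: [0.6263, -0.1759, 0.1191]
ee_rot: [[-1.0, 0.014, 0.0], [0.014, 1.0, 0.0], [-0.0, 0.0, -1.0]]
wrist_force: [0.9, -0.1, -0.7]
opening: 0.0382
```

```bash
python3 -m handwheel '[0,0,0,0,0,0,0,0,0,0,-1,0,0,0,-3,0,0,0,-6,0,0,0,-9,0,0,0,-12,0,0,0,-15,0,-2,0,-18,0,-5,0,-20,0,-8,0,-21,0,-10,0,-22,0]' -0.2; python3 -m handwheel '[3,0,0,0,6,0,0,0,9,0,0,0,10,0,0,0,14,0,0,0,16,0,0,0,20,0,0,0,20,0,0,0]' ; python3 - <<'E'
from ov import *
for n in("scene","top"):cv2.imwrite(f"pics/{n}6.png",capture(n))
cv2.imwrite("pics/g1.png",crop(cv2.imread("pics/top6.png"),(310,90),(120,110),6))
cv2.imwrite("pics/g2.png",crop(cv2.imread("pics/scene6.png"),(200,190),(160,170),3.5))
E
```

```text
time: 13.1
ee_pos: [0.728, -0.1772, 0.3421]
ee_rot: [[-1.0, 0.014, 0.004], [0.014, 1.0, -0.001], [-0.004, -0.001, -1.0]]
wrist_force: [0.3, -0.2, -0.1]
opening: 0.0512
time: 13.77
ee_pos: [0.5202, -0.1731, 0.3378]
ee_rot: [[-1.0, 0.015, -0.006], [0.015, 1.0, 0.002], [0.006, 0.002, -1.0]]
wrist_force: [-0.2, 0.1, -1.5]
opening: 0.0512
```

View pics/g1.png

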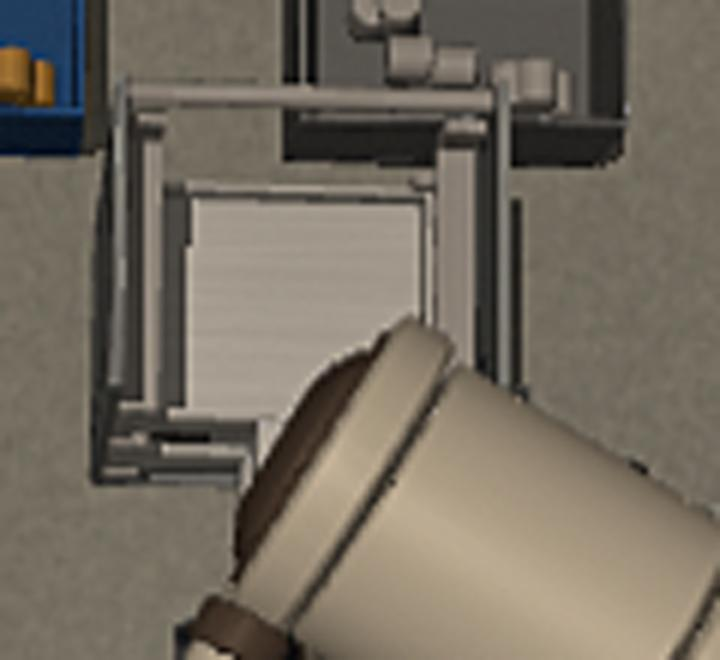

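View pics/g2.png

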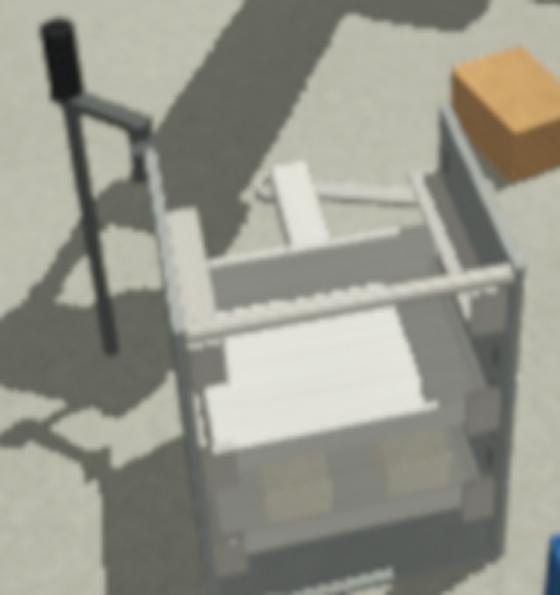

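```bash
python3 - <<'E'
from h import *
f=np.load("fit.npy");print(np.round(read_state()["q"],3))
rp=(f[3],f[4],0,f[5])
g=f[6];print("model knob",W(rp,(-14-50*np.sin(g),-88+50*np.cos(g),270)),"hinge",W(rp,(-14,-88,270)))
cv2.imwrite("pics/k1.png",cv2.resize(cv2.imread("pics/top3.png")[145:190,385:435],None,fx=12,fy=12,interpolation=cv2.INTER_CUBIC))
cv2.imwrite("pics/k2.png",cv2.resize(cv2.imread("pics/scene6.png")[190:240,205:255],None,fx=12,fy=12,interpolation=cv2.INTER_CUBIC))
E
```

```text
[-0.539  0.052  1.499  0.     1.589 -2.095]
model knob [[ 0.61586758 -0.30108371  0.27      ]] hinge [[ 0.65101565 -0.26552231  0.27      ]]
```

View pics/k1.png

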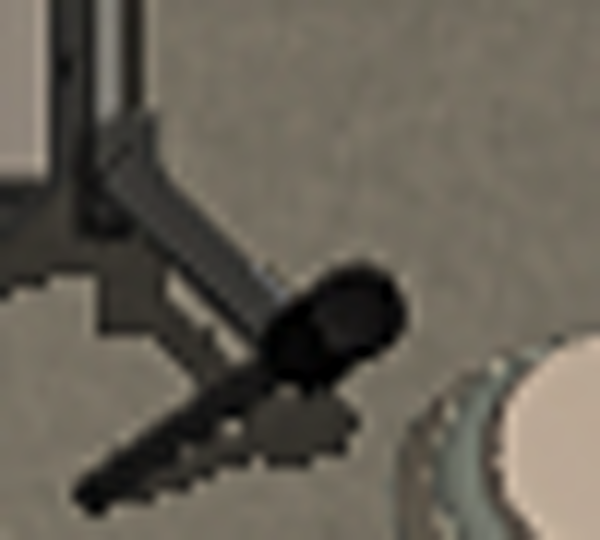

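View pics/k2.png

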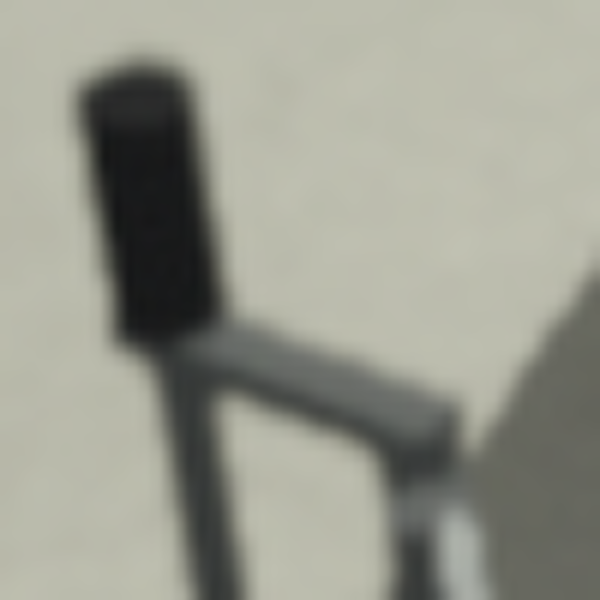

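```bash
python3 - <<'E'
from h import *
from fitp import mk
f=np.load("fit.npy");b={"top":f[10:12],"scene":f[12:14]}
T=mk(385,145,12);S=mk(205,190,12)
obs=[("top",.2925,T(362,308)),("scene",.2925,S(137,92)),("scene",.2475,S(168,335)),("top",.2475,T(295,345))]
for sub in(obs,obs[:1],obs[1:3]):
    r=least_squares(lambda x:np.concatenate([proj(n,[x[0],x[1],z])[0]+b[n]-uv for n,z,uv in sub]),[.616,-.3]);print(r.x.round(4),r.fun.round(1))
E
```

```text
[ 0.6182 -0.3016] [-0.  -0.7 -0.1 -0.2  0.5 -1.6  0.8 -0.6]
[ 0.6163 -0.3016] [-0.  0.]
[ 0.6212 -0.302 ] [-0.3  0.6  0.3 -0.6]
```

```bash
python3 go.py .6175 -.3015 .338 -.764
```

```text
t 13.87 pos [ 0.5253 -0.1745  0.3401] yaw -0.0148 F [ 1.  -0.9 -0.1] op 0.0516
shift cm [ -9.41 -12.56   0.23] turn 42.92
```

```bash
python3 -m handwheel '[-0.7,-1,0,3,-2,-2.6,0,7,-3.2,-4.2,0,11,-4.4,-5.8,0,16,-5.6,-7.4,0,21,-6.8,-9,0,26,-8,-10.6,0,31,-8.8,-11.7,0,36,-9.3,-12.4,0,40,-9.4,-12.6,0,42.9,-9.4,-12.6,0,42.9,-9.4,-12.6,0,42.9]'; python3 go.py .6175 -.3015 .262 -.764
```

```text
time: 14.87
ee_pos: [0.6195, -0.3022, 0.3396]
ee_rot: [[-0.724, 0.69, 0.001], [0.69, 0.724, -0.0], [-0.001, 0.0, -1.0]]
wrist_force: [0.2, -0.1, 0.8]
opening: 0.0515
t 14.87 pos [ 0.6195 -0.3022  0.3396] yaw -0.7608 F [ 0.2 -0.1  0.8] op 0.0515
shift cm [ 0.2  -0.09  7.76] turn 0.18
```

```bash
python3 -m handwheel '[0.1,-0.1,1.5,0,0.2,-0.1,3.5,0,0.2,-0.1,5.5,0,0.2,-0.1,7,0,0.2,-0.1,7.8,0,0.2,-0.1,7.8,0]'; python3 -m handwheel '[0,0,0,0,0,0,0,0,0,0,0,0,0,0,0,0,0,0,0,0]' 1;python3 - <<'E'
from ov import *
for n in("scene","top"):cv2.imwrite(f"pics/{n}7.png",capture(n))
cv2.imwrite("pics/g2.png",crop(cv2.imread("pics/scene7.png"),(180,150),(120,110),6))
E
```

```text
time: 15.37
ee_pos: [0.6158, -0.3004, 0.2591]
ee_rot: [[-0.724, 0.69, -0.003], [0.69, 0.724, 0.002], [0.004, -0.0, -1.0]]
wrist_force: [-0.2, 0.4, -0.8]
opening: 0.0516
time: 15.78
ee_pos: [0.6163, -0.3027, 0.2636]
ee_rot: [[-0.723, 0.691, 0.001], [0.691, 0.723, -0.003], [-0.003, -0.001, -1.0]]
wrist_force: [-5.0, -2.8, 5.4]
opening: 0.0181
```

View pics/g2.png

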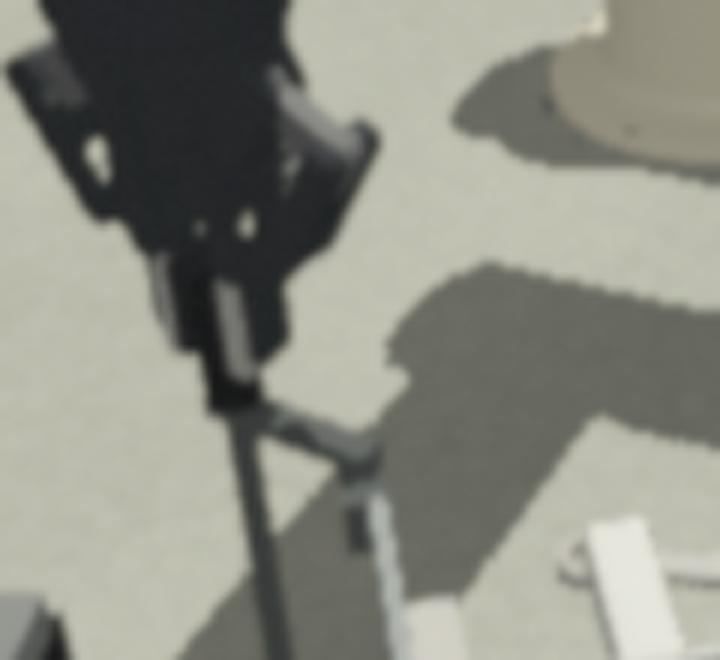

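```bash
python3 -m handwheel '[0.17,0,0,2,0.44,0.02,0,5,0.78,0.06,0,9,1.12,0.13,0,13,1.46,0.22,0,17,1.71,0.30,0,20,1.71,0.30,0,20]'; python3 go.py .6 -.3 .26 0
```

```text
time: 16.47
ee_pos: [0.606, -0.2882, 0.2636]
ee_rot: [[-0.441, 0.897, 0.002], [0.897, 0.441, -0.003], [-0.004, 0.0, -1.0]]
wrist_force: [-3.1, -3.6, 4.9]
opening: 0.0181
t 16.47 pos [ 0.606  -0.2882  0.2636] yaw -1.114 F [-3.1 -3.6  4.9] op 0.0181
shift cm [-0.79 -1.06  0.36] turn -63.83
```

```bash
python3 -m handwheel '[0.17,0,0,2,0.44,0.02,0,5,0.78,0.06,0,9,1.12,0.13,0,13,1.46,0.22,0,17,1.79,0.33,0,21,2.11,0.47,0,25,2.42,0.63,0,29,2.72,0.81,0,33,3.01,1.01,0,37,3.21,1.17,0,40,3.21,1.17,0,40]'; python3 -m handwheel '[0.17,0,0,2,0.44,0.02,0,5,0.78,0.06,0,9,1.12,0.13,0,13,1.46,0.22,0,17,1.79,0.33,0,21,2.11,0.47,0,25,2.42,0.63,0,29,2.72,0.81,0,33,3.01,1.01,0,37,3.21,1.17,0,40,3.21,1.17,0,40]'; python3 go.py .6 -.3 .26 -3.156
```

```text
time: 17.47
ee_pos: [0.6031, -0.2539, 0.2636]
ee_rot: [[0.239, 0.971, 0.003], [0.971, -0.239, -0.003], [-0.002, 0.004, -1.0]]
wrist_force: [-1.9, -2.0, 6.1]
opening: 0.0183
time: 18.47
ee_pos: [0.6227, -0.226, 0.2636]
ee_rot: [[0.807, 0.591, 0.005], [0.591, -0.807, -0.003], [0.002, 0.006, -1.0]]
wrist_force: [1.5, -3.5, 5.2]
opening: 0.0181
t 18.47 pos [ 0.6227 -0.226   0.2636] yaw -2.5097 F [ 1.5 -3.5  5.2] op 0.0181
shift cm [-6.2   4.62  0.37] turn 37.03
```

```bash
python3 -m handwheel '[0.17,0,0,2,0.44,0.02,0,5,0.78,0.06,0,9,1.12,0.13,0,13,1.46,0.22,0,17,1.79,0.33,0,21,2.11,0.47,0,25,2.42,0.63,0,29,2.64,0.76,0,32,2.79,0.85,0,34,2.79,0.85,0,34]'; python3 -m handwheel '[0.17,0,0,2,0.26,0.01,0,3,0.26,0.01,0,3]'; python3 -m handwheel '[0.1,0,0,1,0.2,0,0,1,0.2,0,0,1]'
```

```text
time: 19.38
ee_pos: [0.6502, -0.2171, 0.2636]
ee_rot: [[0.999, 0.039, 0.005], [0.039, -0.999, -0.004], [0.005, 0.004, -1.0]]
wrist_force: [1.4, -6.1, 5.0]
opening: 0.0186
time: 19.63
ee_pos: [0.6519, -0.2171, 0.2636]
ee_rot: [[1.0, -0.012, 0.003], [-0.012, -1.0, -0.004], [0.003, 0.004, -1.0]]
wrist_force: [-1.7, -6.6, 5.8]
opening: 0.0183
time: 19.88
ee_pos: [0.652, -0.217, 0.2636]
ee_rot: [[1.0, -0.028, -0.002], [-0.028, -1.0, -0.003], [-0.002, 0.003, -1.0]]
wrist_force: [-10.8, -5.5, 8.5]
opening: 0.0181
```

```bash
python3 -m handwheel '[0.1,0,0,0,0.1,0,0,0,0.1,0,0,0]'; python3 -m handwheel '[0,0,0,0,0,0,0,0,0,0,0,0,0,0,0,0,0,0,0,0,0,0,0,0]' -0.2; python3 -m handwheel '[0,0,-1,0,0,0,-2,0,0,0,-4,0,0,0,-6,0,0,0,-8,0,0,0,-10,0,-2,0,-11,0,-5,0,-12,0,-8,0,-12,0,-12,0,-12,0,-15,0,-12,0,-15,0,-12,0]'; python3 -m handwheel '[-2,5,0,0,-4,8,0,0,-7,12,0,0,-9,15,0,0,-10,18,0,0,-11,22,0,0,-12,25,0,0,-12,25,0,0]'; python3 - <<'E'
from ov import *
for n in("scene","top"):cv2.imwrite(f"pics/{n}8.png",capture(n))
cv2.imwrite("pics/g1.png",crop(cv2.imread("pics/top8.png"),(310,90),(120,110),6))
cv2.imwrite("pics/g2.png",crop(cv2.imread("pics/scene8.png"),(220,190),(140,160),3.7))
E
```

```text
time: 20.13
ee_pos: [0.652, -0.2171, 0.2636]
ee_rot: [[1.0, -0.028, -0.005], [-0.028, -1.0, -0.003], [-0.005, 0.003, -1.0]]
wrist_force: [-14.3, -5.2, 10.4]
opening: 0.0186
time: 20.63
ee_pos: [0.6544, -0.215, 0.261]
ee_rot: [[1.0, -0.029, -0.0], [-0.029, -1.0, 0.0], [-0.0, -0.0, -1.0]]
wrist_force: [0.2, -0.6, 0.3]
opening: 0.0512
time: 21.63
ee_pos: [0.5006, -0.2104, 0.3831]
ee_rot: [[1.0, -0.031, -0.0], [-0.031, -1.0, -0.001], [-0.0, 0.001, -1.0]]
wrist_force: [-0.2, 0.0, -0.4]
opening: 0.0512
time: 22.3
ee_pos: [0.3744, -0.4623, 0.3813]
ee_rot: [[0.999, -0.036, -0.001], [-0.036, -0.999, -0.002], [-0.001, 0.002, -1.0]]
wrist_force: [0.6, 0.0, -0.5]
opening: 0.0511
```

View pics/g1.png

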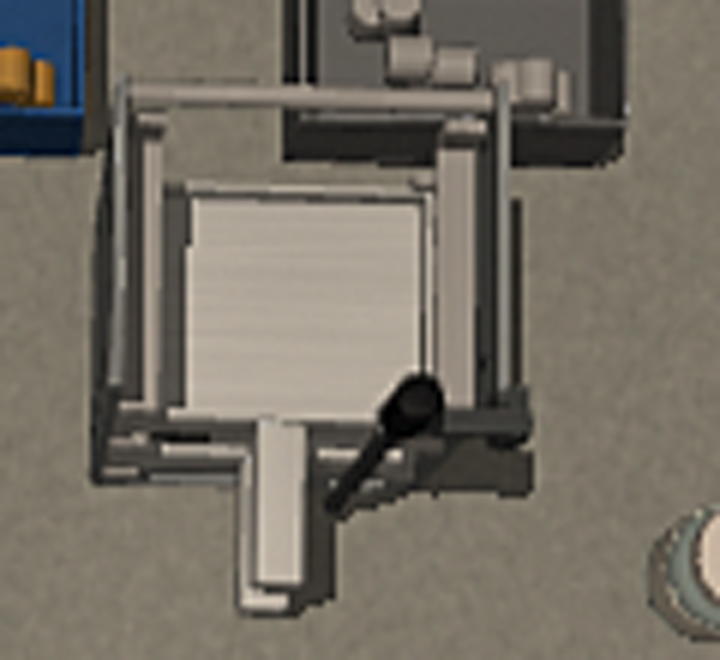

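View pics/g2.png

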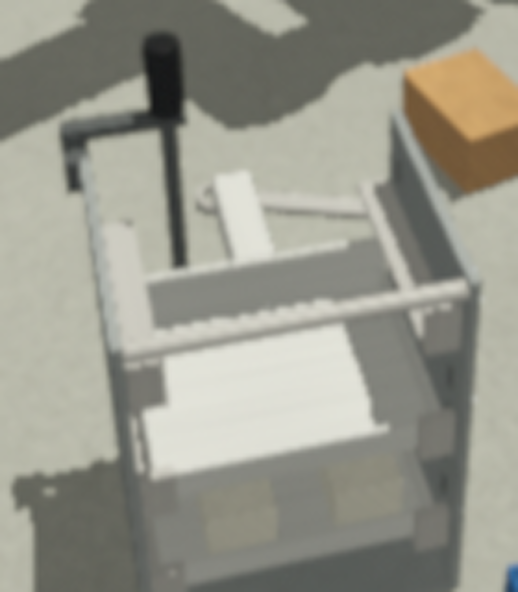

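View pics/top8.png

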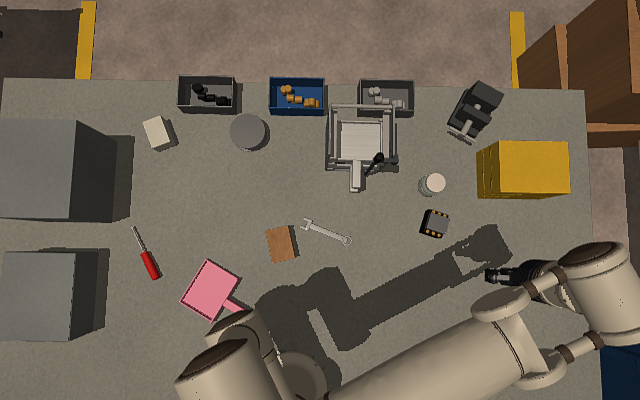

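```bash
python3 - <<'E'
from ov import *
f=np.load("fit.npy");f[8]=.1095
rp=(f[3],f[4],0,f[5]);h=W(rp,(f[7]*1e3+65,0,f[8]*1e3))[0]
for n,o,wh,k in(("top",(310,90),(120,110),6),("scene",(220,190),(140,160),3.7)):
    im=crop(cv2.imread(f"pics/{n}8.png"),o,wh,k);b=f[10:12] if n=="top" else f[12:14]
    oo=np.array(o)-b
    rackdraw(im,n,k,oo,f);traydraw(im,n,k,oo,(*h,f[5]));cv2.imwrite(f"pics/h_{n}.png",im)
E
```

```text
(no output)
```

View pics/h_top.png

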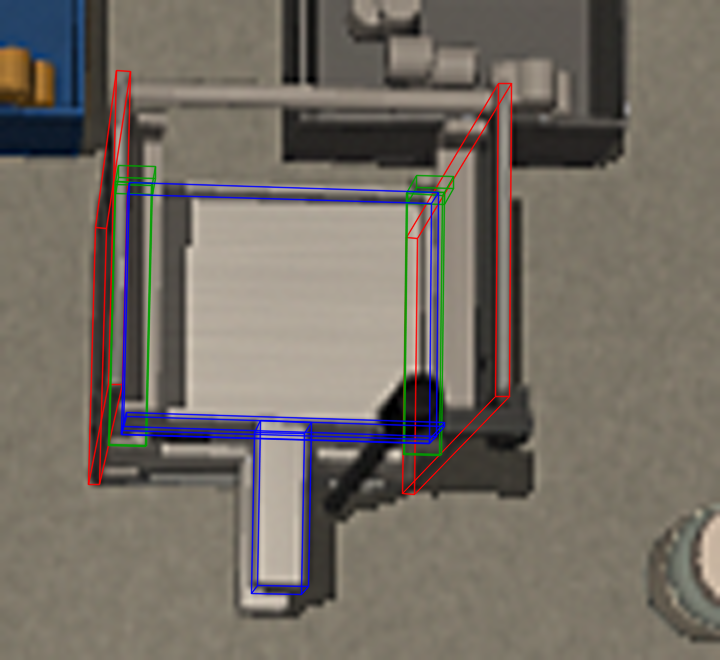

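View pics/h_scene.png

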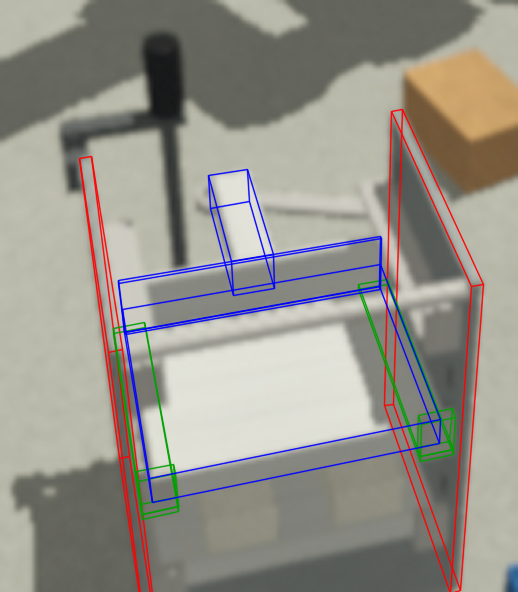

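```bash
python3 -c "
from rig import *
print(sign_off())"
```

```text
the job is handed in; nothing more can be done
None
```

I slid the white aluminium tray onto the middle rails, pushed it against the rear stops, swung the gate shut and handed the job in at about 22.5 s.

- **Tray:** It came to rest on the rails at about 109.5 mm, 3–6 mm below my camera estimates of 112–115 mm. It stopped moving at the rear stops while the wrist force rose to 17 N along the push. In the last pictures it sits within about 2 mm of the predicted home pose. It looks level, but I did not measure the final tilt.
- **Gate:** I gripped the knob and turned it through about 137° to the stop. It stopped moving there while the force along the push rose to 14 N. In the last pictures its arm lies parallel to the rack front, still shut after I let go.
- **Everything else:** In the last top view the loaded tray's handle and the reel, carton and contactor look unmoved. The robot is clear of everything.

**Mistake on the way:** While lifting off the handle I typed one sideways shift with the wrong sign. The hand passed over the rack at a height of about 0.27–0.34 m. The force readings stayed near zero and nothing in the pictures had moved.

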